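# Seat and hold a flask in a sprung cradle

### The job

Fit the loose white seat ring into the bore of the blue sprung carriage, narrow end down and flange flat on the carriage, and let go of it. Then pick up the round steel flask, stand it upright with its ball in the seat ring and press it down against the springs until the carriage is fully down on its stops. Finish while still holding it pressed down like that: do not let go of the flask at the end, touch only the flask, and leave the gauge, the coupler and the brass fitting where they are.

Things in the scene. Friction and masses are not known exactly. Their poses are not given: they have to be found in the camera images.
- cradle: Fixed cradle: aluminium base plate 100 x 176 mm, top 14 mm above the bench, with two steel guide posts 66 mm either side of the centre along its own y axis, and the blue carriage between them. Post ends lie 2 mm above the carriage top at rest. Origin at the centre of the underside, on the bench; z up. It stands turned by any yaw of up to 0.5 rad.
- cradle_bore (a point): Centre of the 50 mm through bore at the top face of the blue carriage (ring of 94 mm outside diameter, 14 mm thick, with an ear to each post). The top face lies 72 mm above the bench at rest and goes down with the carriage. z up.
- carriage (a joint): Travel of the sprung carriage in m: 0 at rest (top), 0.020 fully pressed down on its stops. Springs: 6 N at rest, plus 0.4 N per mm, so 14 N at the stops (carriage, ring and flask weigh about 5 N of that).
- seat_ring: Loose white ring, 24 mm high, about 100 g, standing spigot down on the bench. Lower 8 mm: tapered spigot, 43 mm diameter at the bottom and 47 mm at the top, that drops into the carriage bore. Upper 16 mm: round flange of 58 mm outside and 38 mm inside diameter, to be gripped across its outside; it ends flat on the carriage's top face. Origin at the centre of the underside of the spigot; z up, its axis.
- flask: Loose steel flask, about 250 g, standing on a flat foot of 30 mm diameter: ball of 64 mm diameter with its centre 28 mm above the foot, neck of 25 mm, a 31 mm bead 78 to 82 mm up, and a red cap of 28 mm diameter from 82 to 112 mm above the foot. Origin at the centre of the foot; z up through the cap. Seated in the ring, the ball rests on the flange's inner edge and the foot is 3 mm below the top of the flange (21 mm above the ring's origin).
- flask_cap (a point): Centre of the flask's red cap, 97 mm above its foot: the place to grip.
- gauge: Bystander: dial pressure gauge lying on its back, 94 x 67 x 30 mm. Origin on the bench below its middle.
- coupler: Bystander: grey snap coupler standing up, 24 mm diameter, 45 mm high. Origin at its underside.
- adapter_d: Bystander: brass pipe fitting lying on the bench, 18 x 30 x 16 mm. Origin at its underside.
Things that resemble listed ones, but are neither listed nor needed, are in the scene too. What is shaped like the flask but orange or pink is not meant.

How it is judged (in metres and radians):
On the way:
1. the seat ring sits in the carriage bore, flange flat, and is let go, with no flask on it yet (horizontal distance between seat_ring and cradle_bore below 0.004 m and z of seat_ring in the frame of cradle_bore below -0.005 m and angle between the z axis of seat_ring and the z axis of cradle_bore, either way round below 0.1 rad and contact force between each of the fingers, flask and seat_ring below 0.2 N), for 0.2 s.
At the end, for the whole second after the job is handed in: Fingers hold the flask upright (8 deg), centred (6 mm) and seated (4 mm) in the ring, pressing it with over 5 N; carriage within 3 mm of its stops; ring in the bore (4 mm) with its flange within 3 mm of the carriage; robot touches neither ring nor cradle (value of joint carriage above 0.017 m and horizontal distance between seat_ring and cradle_bore below 0.004 m and z of seat_ring in the frame of cradle_bore below -0.005 m and angle between the z axis of seat_ring and the z axis of cradle_bore, either way round below 0.1 rad and horizontal distance between flask and seat_ring below 0.006 m and z of flask in the frame of seat_ring between 0.017 and 0.025 m and angle between flask's own z axis and vertical below 0.14 rad and contact force between flask and seat_ring above 5 N and contact force between the fingers and flask above 2 N and contact force between each of the arm, the fingers and cradle below 0.5 N and contact force between the fingers and seat_ring below 0.5 N); the arm keeps its last pose, push and grip.
It fails at once if the gauge is pushed more than 3 cm away (distance of gauge from where it was at the start of the episode above 0.03 m).
It fails at once if the coupler is pushed more than 3 cm away (distance of coupler from where it was at the start of the episode above 0.03 m).
It fails at once if the brass fitting is pushed more than 3 cm away (distance of adapter_d from where it was at the start of the episode above 0.03 m).
It also fails if it takes over 58 s, if anything falls off the work surface, if the arm or the gripper's body presses on something with over 40 N, if the wrist force passes 120 N, or if a joint passes its speed limit or range.

### The arm

A 6-joint arm with a two-finger parallel gripper is mounted at the origin on a cart in front of the work surface, level with it; the furniture and walls round the work are solid. World frame = base frame: x ahead of the robot, y to its left, z up, the work surface at z = 0. Lengths are in m, angles in degrees, forces in N, time in s.
With the tool pointing down it reaches from about 0.4 to 0.825 m from the base axis. Payload 7 kg.
Tool frame: the origin (TCP) lies at the very end of the fingers, on their centre line; the grasp point (between the pads) lies 19 mm behind it; z points along the fingers, y is the line along which they close (so a half turn about z gives the same grasp; the last joint's range is limited). The gripper opens to 88 mm and grips with 3 to 60 N. Pads are 19 mm wide; open, the fingers measure 130 mm over their backs; the gripper's body (78 mm by 193 mm) begins 47 mm behind the grasp point.
Start: joints at [-54.654, 20.546, 0.682, 0, -70.136, -16.507], TCP at [0.218, -0.639, 0.227] pointing down, gripper open.
Joint ranges: [-176.03, 176.03], [-82.01, 121.73], [-58.28, 71.71], [-173.87, 95.51], [-174.79, -0.11], [-173.66, 173.66]. Speed limits (degrees/s): [136.94, 136.94, 172.46, 180, 180, 180].

### API

Orientations are given as [roll, pitch, yaw] about the fixed x, y, z axes, in that order (R = Rz(yaw) Ry(pitch) Rx(roll)).
In Python, from plant import r gives the robot as it stands. The module is installed in compiled form; this text tells all that it offers.
- The arm moves only by the tool jog_arm, never from a script. Its arguments are lists of equal length, an entry for each row: "travel": the shift along the tool's x, y, z each as a share of 50 cm, from -1 to 1, a list of three; "dr": the turn, a rotation vector about the tool's x, y, z each as a share of 360 degrees, from -1 to 1, a list of three; "claw": the opening, from 0 (shut) to 1 (fully open). A call has exactly 10 rows; each row is the pose to reach, as a shift and turn from the pose commanded when the call began, along the tool's axes at that moment, turning the shorter way round; what a row does not reach only later rows make up. A row lasts 1/8 s, in which the tool goes at most 62.5 mm and 10.7 degrees, less where a joint would pass 70% of its speed; a pose out of reach is approached as far as the arm can. A call with a number of a shift or a turn outside -1 to 1 is refused whole. A call with a gripper value outside its range is refused whole. The fingers move at their own pace and stop on an object; "newtons" is the grip in N (left out, the last holds). Time passes only in rows, so rows that repeat a pose let the fingers close, or fill a call up. It gives the time, the measured TCP pose, the force, the opening and the grip force at its end, in the units of the state.
- r.get_state(): the state, without advancing time (a new reading comes with each control period).
- r.capture(name): name is "scene" or "side" or "wrist"; returns a dict with "pixels" (420x560x3 uint8, red, green, blue), "range_z" (420x560 float32, m along the optical axis (not along the pixel's ray), 0 where there is no reading), "fx", "fy", "cx", "cy" (pixels), "position" and "attitude" of the camera in the world; the wrist camera has in their place "hand_eye" (4x4, takes a point from camera to tool coordinates, whose origin is the TCP and whose axes are the flange's). Camera axes: x right, y up, looking along -z (the intrinsics and any distortion apply to the point x, -y, -z); pixel columns grow to the right and rows downward; lengths in m; the calibration is good to about 2 mm. A picture is of the moment at which its call begins: read the wrist's pose just before it.
- r.close_job(): hands the job in; it is judged then, once.
Trained networks look in the newest picture that a camera, given by its name, has taken for a name from the list of things; names that differ only in an ending like _2 or _b are one class to them, and where a whole thing is asked for, a point or a joint stands for the part that bears it (a point fixed in the world has none). Each returns a list of dicts, best first, with "conf" (0 to 1); they miss things now and then, are a little off and sometimes report something else, mostly with a low value. They report only what shows in the picture. A call takes as long as a camera call. They do not tell look-alikes from the thing itself.
- r.boxes_of(name, camera): "extent" ([left, top, right, bottom] in pixels, round what is visible of it).
- r.regions_of(name, camera): "pixels" (420x560 bool, what is visible of it) and "extent" ([left, top, right, bottom] in pixels, round what is visible of it).
- r.tip_of(name, camera): "at" ([column, row] in pixels: a listed point, or the origin of a listed thing).
The state is a dict: "time_s": time; "joints": joint angles; "qd": joint speeds; "joint_torque": joint torques, N m; "tcp_pos": TCP position; "eef_rot": TCP orientation; "contact_force": force on the tool from outside, world axes, zero at the start; "moment": the same for the moment, N m; "gripper_width": finger opening in m; "gripper_force": force on a finger pad.
Only numpy, scipy, OpenCV 4.12 (cv2) and the standard library are available. Lean on these libraries where they do the work, as an engineer would, in place of code of your own. Each camera call takes 0.05 s, during which the arm holds its last target. There are 200 camera calls.

## Working session

There is one attempt and no reset: what is moved stays moved. The work goes in short steps, Python scripts to look and compute and a tool call to move; the robot and the scene stay as the last step left them, time stands still between calls to the robot, and variables do not carry over. Pictures are saved under pics/ and viewed, at most 10 in all, crops included, and the job is handed in when it is done.

Besides the shell and the picture viewer there is one more tool, called after "Emit:" by a JSON object that holds its "api" and its "payload", one argument or row to a line. jog_arm: Moves the arm, as the interface text tells. Its arguments: {"type":"object","properties":{"travel":{"type":"array"},"dr":{"type":"array"},"claw":{"type":"array"},"newtons":{"type":"number"}},"required":["travel","dr","claw"]}

```bash
mkdir -p pics
cat > h.py <<'E'
import numpy as np, cv2
from plant import r
from scipy.spatial.transform import Rotation as R
def cap(n):
    s=r.get_state(); return s,r.capture(n)
def pose(s): 
    T=np.eye(4); T[:3,:3]=R.from_euler('xyz',s['eef_rot'],degrees=True).as_matrix(); T[:3,3]=s['tcp_pos']; return T
def cam(s,c):
    if 'hand_eye' in c: return pose(s)@np.array(c['hand_eye'])
    T=np.eye(4); a=np.array(c['attitude'],float)
    T[:3,:3]=a if a.shape==(3,3) else R.from_euler('xyz',a,degrees=True).as_matrix()
    T[:3,3]=c['position']; return T
def cloud(s,c):
    d=c['range_z']; v,u=np.mgrid[:420,:560]
    P=np.stack([(u-c['cx'])/c['fx']*d,-(v-c['cy'])/c['fy']*d,-d],-1)
    T=cam(s,c); W=P@T[:3,:3].T+T[:3,3]; W[d==0]=np.nan; return W
def save(c,n): cv2.imwrite('pics/'+n,c['pixels'][:,:,::-1])
def circ(p):
    A=np.c_[2*p,np.ones(len(p))]; x=np.linalg.lstsq(A,(p**2).sum(1),rcond=None)[0]
    return x[:2],np.sqrt(x[2]+x[:2]@x[:2])
E
python3 - <<'E'
from h import *
np.set_printoptions(precision=3,suppress=True)
ims=[]
for n in ['scene','side','wrist']:
    s,c=cap(n); W=cloud(s,c); im=c['pixels'][:,:,::-1].copy()
    print(n,c.get('position'),c.get('attitude'),[k for k in c],c['fx'],c['cx'])
    for o in ['cradle','seat_ring','flask','gauge','coupler','adapter_d']:
        for q in r.regions_of(o,n)[:4]:
            if q['conf']<.25: continue
            m=q['pixels']; p=W[m]; p=p[~np.isnan(p[:,0])]
            if len(p)<5: continue
            l,t,a,b=map(int,q['extent']); cv2.rectangle(im,(l,t),(a,b),(0,255,0),1); cv2.putText(im,o,(l,t-2),0,.4,(0,0,255),1)
            print(o,round(q['conf'],2),[l,t,a,b],'med',np.median(p,0),'min',np.percentile(p,3,0),'max',np.percentile(p,97,0))
    cv2.imwrite(f'pics/{n}0.png',im)
print(s)
E
```

```text
scene [-0.667 -0.038  0.885] [ 56.021  -0.666 -91.148] ['pixels', 'range_z', 'fx', 'fy', 'cx', 'cy', 'position', 'attitude'] 495.5814053402177 277.4491127033481
cradle 0.93 [261, 201, 299, 242] med [ 0.471 -0.084  0.017] min [ 0.426 -0.13   0.003] max [ 0.548 -0.035  0.076]
seat_ring 0.58 [132, 233, 154, 245] med [0.428 0.308 0.021] min [0.398 0.281 0.003] max [0.449 0.33  0.027]
flask 0.68 [379, 201, 401, 239] med [ 0.446 -0.384  0.052] min [ 0.429 -0.413  0.011] max [ 0.468 -0.361  0.114]
flask 0.67 [345, 227, 372, 263] med [ 0.348 -0.282  0.051] min [ 0.33  -0.313  0.001] max [ 0.432 -0.258  0.114]
flask 0.66 [339, 203, 359, 233] med [ 0.456 -0.266  0.053] min [ 0.439 -0.291  0.013] max [ 0.482 -0.243  0.114]
gauge 0.7 [383, 199, 412, 215] med [ 0.571 -0.442  0.028] min [ 0.546 -0.473  0.003] max [ 0.61  -0.398  0.034]
coupler 0.5 [151, 198, 159, 215] med [0.576 0.3   0.028] min [0.569 0.29  0.005] max [0.586 0.311 0.047]
coupler 0.27 [267, 206, 299, 228] med [ 0.479 -0.084  0.072] min [ 0.434 -0.124  0.019] max [ 0.519 -0.051  0.076]
side [ 0.108 -1.107  0.752] [ 58.443   0.326 -
[... 449 characters left out ...]
]
gauge 0.91 [367, 279, 397, 322] med [ 0.576 -0.437  0.028] min [ 0.55  -0.472  0.007] max [ 0.61  -0.399  0.033]
wrist None None ['pixels', 'range_z', 'fx', 'fy', 'cx', 'cy', 'hand_eye'] 366.73731425460596 277.3329208590994
{'time_s': 0.7, 'joints': array([-54.655,  20.544,   0.681,   0.001, -70.133, -16.508]), 'qd': array([ 0.074, -0.047, -0.052,  0.142,  0.054, -0.094]), 'joint_torque': array([  0.   , -58.216,  29.325,   7.001,   0.012,   0.   ]), 'tcp_pos': array([ 0.218, -0.639,  0.227]), 'eef_rot': array([-179.997,    0.   , -161.163]), 'contact_force': array([-0.399,  0.844, -0.179]), 'moment': array([0.02 , 0.011, 0.03 ]), 'gripper_force': 0.0, 'gripper_width': 0.08741033181960577}
```

Run:
```python
import cv2,numpy as np
a=cv2.imread('pics/scene0.png')[150:290,100:440];b=cv2.imread('pics/side0.png')[130:340,180:440]
a=cv2.resize(a,(680,280),interpolation=2);b=cv2.resize(b,(390,315),interpolation=2)
o=np.zeros((595,680,3),np.uint8);o[:280]=a;o[280:,:390]=b
cv2.imwrite('pics/m0.png',o)
```

```text
(no output)
```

View pics/m0.png

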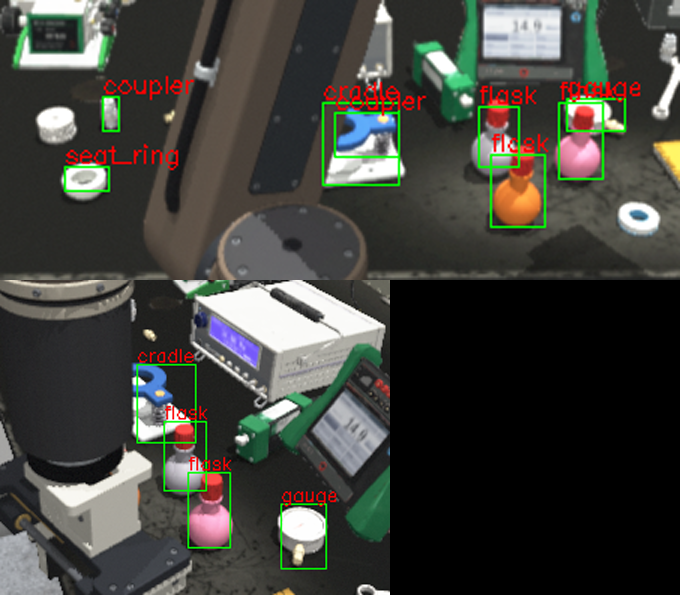

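The scene view shows the steel flask at px (298,220), at world (0.46, -0.27), with the orange and pink decoys beside it. The ring is at (143,239), world (0.43, 0.31), and the blue carriage is at about (0.48, -0.08).

```bash
cat >> h.py <<'E'
def mv(xyz,yaw=None,s=None):
    s=s or r.get_state(); T=pose(s); Rn=T[:3,:3] if yaw is None else R.from_euler('xyz',[180,0,yaw],degrees=True).as_matrix()
    t=T[:3,:3].T@(np.array(xyz)-T[:3,3])/.5; d=R.from_matrix(T[:3,:3].T@Rn).as_rotvec(degrees=True)/360
    print('travel',np.round(t,4).tolist(),'dr',np.round(d,4).tolist(),'rows',np.linalg.norm(t)*8,abs(d).max()*33.6)
E
python3 - <<'E'
from h import *
c=r.capture('wrist'); print(np.round(c['hand_eye'],3))
mv([.47,-.13,.30]); mv([.40,-.17,.30],-180)
E
```

```text
[[ 0.     0.958  0.288  0.076]
 [ 1.    -0.     0.    -0.001]
 [ 0.     0.288 -0.958 -0.157]
 [ 0.     0.     0.     1.   ]]
travel [-0.8057, 0.8003, -0.1469] dr [0.0, 0.0, 0.0] rows 9.161082491419196 0.0
travel [-0.6474, 0.7698, -0.1469] dr [-0.0, -0.0, 0.0523] rows 8.132338842277322 1.758484130860761
```

Emit:
{"api": "jog_arm", "payload": {
  "travel": [
    [-0.65, 0.77, -0.147],
    [-0.65, 0.77, -0.147],
    [-0.65, 0.77, -0.147],
    [-0.65, 0.77, -0.147],
    [-0.65, 0.77, -0.147],
    [-0.65, 0.77, -0.147],
    [-0.65, 0.77, -0.147],
    [-0.65, 0.77, -0.147],
    [-0.65, 0.77, -0.147],
    [-0.65, 0.77, -0.147]
  ],
  "dr": [
    [0, 0, 0.052],
    [0, 0, 0.052],
    [0, 0, 0.052],
    [0, 0, 0.052],
    [0, 0, 0.052],
    [0, 0, 0.052],
    [0, 0, 0.052],
    [0, 0, 0.052],
    [0, 0, 0.052],
    [0, 0, 0.052]
  ],
  "claw": [1, 1, 1, 1, 1, 1, 1, 1, 1, 1]
}}

```text
time_s: 2.35
tcp_pos: [0.4014, -0.169, 0.3002]
eef_rot: [180.0, 0.0, -179.8]
contact_force: [-0.0, -0.2, -0.5]
gripper_width: 0.0874
gripper_force: 0.0
```

```bash
cat > look.py <<'E'
from h import *
np.set_printoptions(precision=4,suppress=True)
def carriage(s,c,W):
    hsv=cv2.cvtColor(c['pixels'],cv2.COLOR_RGB2HSV)
    m=(hsv[...,0]>95)&(hsv[...,0]<130)&(hsv[...,1]>120)&(abs(W[...,2]-.072)<.006)
    p=W[m]; print('blue n',len(p),'z',np.median(p[:,2]),'min',p.min(0),'max',p.max(0))
    k=m.astype(np.uint8)
    cs,hi=cv2.findContours(k,cv2.RETR_CCOMP,cv2.CHAIN_APPROX_NONE)
    T=cam(s,c)
    for q,h in zip(cs,hi[0]):
        if len(q)<40: continue
        q=q[:,0].astype(float)
        d=np.stack([(q[:,0]-c['cx'])/c['fx'],-(q[:,1]-c['cy'])/c['fy'],-np.ones(len(q))],1)@T[:3,:3].T
        w=T[:3,3]+d*((.072-T[2,3])/d[:,2])[:,None]
        if h[3]>=0: cc,rr=circ(w[:,:2]); print('hole',cc,'R',rr,len(q))
        else: 
            rect=cv2.minAreaRect(w[:,:2].astype(np.float32)*1000); print('outer rect',rect)
    return m
E
python3 - <<'E'
from look import *
s,c=cap('wrist'); W=cloud(s,c); save(c,'w1.png'); print(s['tcp_pos'],s['eef_rot'],s['joints'])
carriage(s,c,W)
for q in r.regions_of('flask','wrist'):
    p=W[q['pixels']]; col=np.median(c['pixels'][q['pixels']],0)
    t=p[p[:,2]>.105]; print(q['conf'],q['extent'],col,np.nanmax(p[:,2]), t.mean(0) if len(t) else 0,len(t), (t.min(0)+t.max(0))/2 if len(t) else 0)
print([ (q['conf'],q['extent']) for q in r.boxes_of('adapter_d','wrist')])
mv([.41,.28,.22])
E
```

```text
[ 0.4014 -0.169   0.3002] [ 179.9993    0.0234 -179.7613] [  3.2929  -5.4468 -20.378    0.0006 -75.0454 -93.0543]
blue n 4047 z 0.07083649183338447 min [ 0.4334 -0.1259  0.0661] max [0.5221 0.0379 0.0734]
outer rect ((474.3630065917969, -45.861228942871094), (81.77958679199219, 162.74346923828125), 15.38282585144043)
hole [ 0.494  -0.1082] R 0.008960496628947335 43
hole [0.4672 0.0212] R 0.009029751767671823 44
0.85 [48.7, 188.2, 128.5, 255.4] [245. 132. 162.] 0.11295195190830509 [ 0.4599 -0.3843  0.1104] 621 [ 0.4606 -0.3855  0.109 ]
0.71 [172.0, 200.7, 221.0, 258.9] [198. 162. 168.] 0.30399656768761596 [ 0.4675 -0.2648  0.1119] 499 [ 0.4378 -0.2465  0.2045]
0.69 [141.9, 101.0, 205.9, 159.0] [244. 118.  40.] 0.11306143130515572 [ 0.3612 -0.2826  0.1106] 719 [ 0.3617 -0.2832  0.1091]
0.49 [317.8, 204.1, 461.5, 278.7] [115. 198. 247.] 0.31370653337139265 [ 0.3918 -0.1095  0.3096] 9 [ 0.3918 -0.1096  0.3091]
0.39 [101.0, 274.3, 108.5, 290.8] [153. 146. 143.] 0.027154512979697287 0 0 0
[]
travel [-0.0192, 0.9011, 0.1594] dr [0.0, 0.0, 0.0] rows 7.321987371120043 0.0
```

View pics/w1.png

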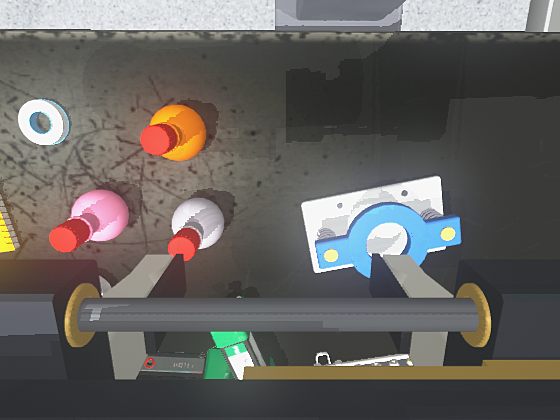

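Wrist view: blue carriage with post ends at px (331,256) and (447,234), so the bore is at about (0.480, -0.044). The steel flask's cap is at (183,243), and the orange and pink decoys are at (180,135) and (90,220). The ring is next.

Emit:
{"api": "jog_arm", "payload": {
  "travel": [
    [-0.02, 0.9, 0.16],
    [-0.02, 0.9, 0.16],
    [-0.02, 0.9, 0.16],
    [-0.02, 0.9, 0.16],
    [-0.02, 0.9, 0.16],
    [-0.02, 0.9, 0.16],
    [-0.02, 0.9, 0.16],
    [-0.02, 0.9, 0.16],
    [-0.02, 0.9, 0.16],
    [-0.02, 0.9, 0.16]
  ],
  "dr": [
    [0, 0, 0],
    [0, 0, 0],
    [0, 0, 0],
    [0, 0, 0],
    [0, 0, 0],
    [0, 0, 0],
    [0, 0, 0],
    [0, 0, 0],
    [0, 0, 0],
    [0, 0, 0]
  ],
  "claw": [1, 1, 1, 1, 1, 1, 1, 1, 1, 1]
}}

```text
time_s: 3.75
tcp_pos: [0.4106, 0.279, 0.22]
eef_rot: [-180.0, -0.0, -180.0]
contact_force: [0.4, -0.2, 0.0]
gripper_width: 0.0875
gripper_force: 0.0
```

Run:
```python
from look import *
s,c=cap('wrist'); W=cloud(s,c); save(c,'w2.png'); print(s['tcp_pos'],s['eef_rot'],s['joints'])
for q in r.regions_of('seat_ring','wrist'):
    p=W[q['pixels']]; t=p[(p[:,2]>.020)&(p[:,2]<.028)]
    if len(t)<30: print(q['conf'],q['extent'],np.nanmax(p[:,2]));continue
    rr=cv2.minEnclosingCircle((t[:,:2]*1000).astype(np.float32)); h=np.median(t,0)
    print(q['conf'],q['extent'],rr,len(t),'z',h[2])
print([ (q['conf'],q['extent']) for q in r.boxes_of('adapter_d','wrist')],[ (q['conf'],q['extent']) for q in r.boxes_of('coupler','wrist')])
```

```text
[0.4106 0.279  0.22  ] [-179.9744   -0.0169 -179.9815] [  56.9193    3.8432  -21.8458   -0.0001  -64.3417 -146.9007]
0.67 [281.0, 162.8, 338.0, 222.1] ((426.4475402832031, 310.2405700683594), 28.935441970825195) 1438 z 0.022697685785108196
[(0.66, [201.3, 329.3, 229.8, 336.8])] [(0.68, [287.4, 333.0, 309.2, 347.0]), (0.55, [279.3, 163.7, 340.0, 224.2])]
```

View pics/w2.png

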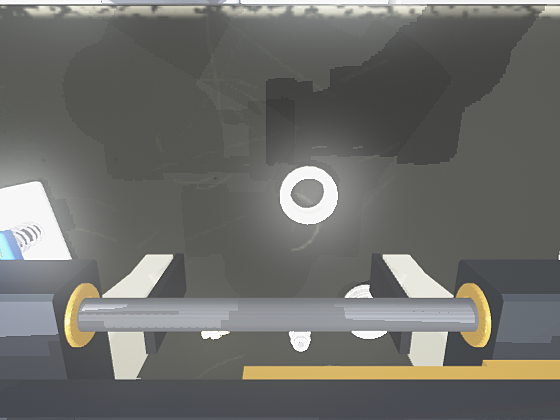

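Ring at px (309,195), measured (0.4264, 0.3102) with R 28.9 mm, and clear of the coupler (300,340). Picking it up.

Emit:
{"api": "jog_arm", "payload": {
  "travel": [
    [-0.032, 0.062, 0.05],
    [-0.032, 0.062, 0.17],
    [-0.032, 0.062, 0.28],
    [-0.032, 0.062, 0.37],
    [-0.032, 0.062, 0.414],
    [-0.032, 0.062, 0.414],
    [-0.032, 0.062, 0.414],
    [-0.032, 0.062, 0.414],
    [-0.032, 0.062, 0.414],
    [-0.032, 0.062, 0.414]
  ],
  "dr": [
    [0, 0, 0],
    [0, 0, 0],
    [0, 0, 0],
    [0, 0, 0],
    [0, 0, 0],
    [0, 0, 0],
    [0, 0, 0],
    [0, 0, 0],
    [0, 0, 0],
    [0, 0, 0]
  ],
  "claw": [1, 1, 1, 1, 1, 1, 0.5, 0.5, 0.5, 0.5],
  "newtons": 20
}}

```text
time_s: 5.2
tcp_pos: [0.4265, 0.3119, 0.0138]
eef_rot: [179.9, 0.0, -179.9]
contact_force: [-0.5, -0.3, 5.4]
gripper_width: 0.0584
gripper_force: 20.0
```

Emit:
{"api": "jog_arm", "payload": {
  "travel": [
    [0, 0, -0.08],
    [0, 0, -0.18],
    [-0.02, -0.04, -0.3],
    [-0.06, -0.14, -0.36],
    [-0.08, -0.24, -0.4],
    [-0.11, -0.34, -0.414],
    [-0.127, -0.44, -0.414],
    [-0.127, -0.44, -0.414],
    [-0.127, -0.44, -0.414],
    [-0.127, -0.44, -0.414]
  ],
  "dr": [
    [0, 0, 0],
    [0, 0, 0],
    [0, 0, 0],
    [0, 0, 0],
    [0, 0, 0],
    [0, 0, 0],
    [0, 0, 0],
    [0, 0, 0],
    [0, 0, 0],
    [0, 0, 0]
  ],
  "claw": [0.5, 0.5, 0.5, 0.5, 0.5, 0.5, 0.5, 0.5, 0.5, 0.5]
}}

```text
time_s: 6.45
tcp_pos: [0.4901, 0.0925, 0.22]
eef_rot: [180.0, -0.0, -179.8]
contact_force: [0.0, -0.1, -1.9]
gripper_width: 0.0582
gripper_force: 20.0
```

Run:
```python
from look import *
s,c=cap('wrist'); W=cloud(s,c); save(c,'w3.png'); print(s['tcp_pos'],s['eef_rot'],s['gripper_width'],s['contact_force'])
carriage(s,c,W)
T=pose(s)
for q in r.regions_of('seat_ring','wrist')[:2]:
    p=(W[q['pixels']]-T[:3,3])@T[:3,:3]; print(q['conf'],q['extent'],np.nanmedian(p,0),np.nanpercentile(p,[3,97],axis=0))
```

```text
[0.4901 0.0925 0.22  ] [ 179.9952   -0.0061 -179.8209] 0.05815460623533103 [ 0.0148 -0.0957 -1.8944]
blue n 7730 z 0.07094813325598909 min [ 0.4337 -0.1256  0.0662] max [0.668  0.1044 0.0773]
outer rect ((472.101318359375, 20.445884704589844), (16.834306716918945, 7.087695598602295), 84.38577270507812)
outer rect ((478.17108154296875, -49.790794372558594), (142.93972778320312, 93.11735534667969), 77.869384765625)
hole [ 0.4939 -0.1085] R 0.008819210354120026 57
hole [ 0.4798 -0.0423] R 0.025476509172585978 170
0.74 [213.9, 208.0, 344.1, 298.9] [ 0.0109 -0.0002 -0.0083] [[-0.0183 -0.0258 -0.0098]
 [ 0.0282  0.0256  0.0133]]
```

View pics/w3.png

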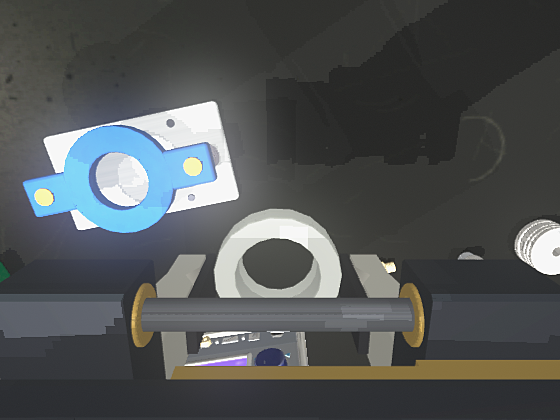

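Bore at px (122,179), measured (0.4798, -0.0423) with R 25.5 mm. The earlier estimate agrees. The ring is centred in the grip. Inserting.

Emit:
{"api": "jog_arm", "payload": {
  "travel": [
    [0.01, -0.12, 0.06],
    [0.021, -0.23, 0.12],
    [0.021, -0.271, 0.18],
    [0.021, -0.271, 0.22],
    [0.021, -0.271, 0.24],
    [0.021, -0.271, 0.255],
    [0.021, -0.271, 0.268],
    [0.021, -0.271, 0.28],
    [0.021, -0.271, 0.286],
    [0.021, -0.271, 0.286]
  ],
  "dr": [
    [0, 0, 0],
    [0, 0, 0],
    [0, 0, 0],
    [0, 0, 0],
    [0, 0, 0],
    [0, 0, 0],
    [0, 0, 0],
    [0, 0, 0],
    [0, 0, 0],
    [0, 0, 0]
  ],
  "claw": [0.5, 0.5, 0.5, 0.5, 0.5, 0.5, 0.5, 0.5, 0.5, 0.5]
}}

```text
time_s: 7.8
tcp_pos: [0.4801, -0.0437, 0.0773]
eef_rot: [180.0, 0.0, -179.9]
contact_force: [-2.0, 1.4, 4.3]
gripper_width: 0.0576
gripper_force: 20.0
```

Emit:
{"api": "jog_arm", "payload": {
  "travel": [
    [0, 0, 0],
    [0, 0, 0],
    [0, 0, 0],
    [0, 0, -0.03],
    [0, 0, -0.1],
    [0, 0, -0.2],
    [0, 0.1, -0.28],
    [0, 0.2, -0.286],
    [-0.02, 0.27, -0.286],
    [-0.02, 0.27, -0.286]
  ],
  "dr": [
    [0, 0, 0],
    [0, 0, 0],
    [0, 0, 0],
    [0, 0, 0],
    [0, 0, 0],
    [0, 0, 0],
    [0, 0, 0],
    [0, 0, 0],
    [0, 0, 0],
    [0, 0, 0]
  ],
  "claw": [0.8, 0.8, 0.8, 0.8, 0.8, 0.8, 0.8, 0.8, 0.8, 0.8]
}}

```text
time_s: 9.05
tcp_pos: [0.4901, 0.0932, 0.2201]
eef_rot: [180.0, 0.0, -179.7]
contact_force: [-0.8, 0.4, -0.5]
gripper_width: 0.0702
gripper_force: 0.0
```

Run:
```python
from look import *
s,c=cap('wrist'); W=cloud(s,c); save(c,'w4.png'); print(s['tcp_pos'],s['eef_rot'],s['gripper_width'],s['contact_force'])
carriage(s,c,W)
for q in r.regions_of('seat_ring','wrist')[:2]:
    p=W[q['pixels']]; t=p[(p[:,2]>.083)&(p[:,2]<.1)]
    A=np.c_[t[:,:2],np.ones(len(t))]; k=np.linalg.lstsq(A,t[:,2],rcond=None)[0]
    print(q['conf'],q['extent'],'z',np.median(t[:,2]),'slope',k[:2],cv2.minEnclosingCircle((t[:,:2]*1000).astype(np.float32)))
```

```text
[0.4901 0.0932 0.2201] [ 179.9902    0.021  -179.7324] 0.07022535986161899 [-0.8417  0.433  -0.5048]
blue n 1705 z 0.07087581322636527 min [ 0.434  -0.1258  0.068 ] max [0.6622 0.1044 0.0772]
outer rect ((511.60186767578125, -17.934280395507812), (12.624713897705078, 60.89822006225586), 37.95503616333008)
outer rect ((492.5171203613281, -103.28087615966797), (33.02959442138672, 37.11418151855469), 11.654413223266602)
hole [ 0.494  -0.1084] R 0.00894832086054203 58
outer rect ((445.61090087890625, -34.291221618652344), (23.50414276123047, 95.06005859375), 0.2737196385860443)
0.82 [75.2, 145.9, 152.2, 217.8] z 0.08679304394374177 slope [-0.0007 -0.0027] ((480.0998840332031, -43.28682327270508), 29.134910583496094)
0.67 [24.2, 125.1, 216.3, 233.4] z 0.08581124674832208 slope [-0.0023 -0.1002] ((464.33868408203125, -60.7011833190918), 16.089344024658203)
```

View pics/w4.png

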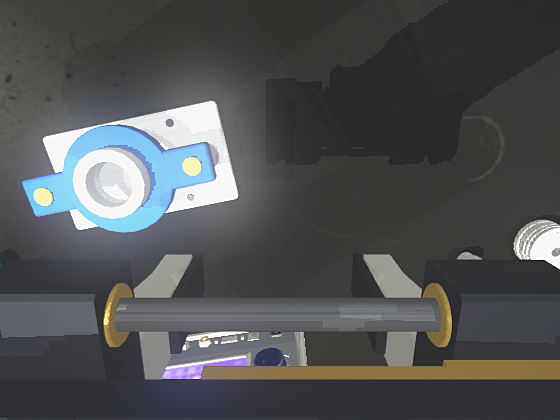

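Ring seated: px (112,181), centre (0.4801, -0.0433), level, top at 0.087–0.088 m as required. Next, a close look at the flask.

Emit:
{"api": "jog_arm", "payload": {
  "travel": [
    [0.01, -0.1, -0.08],
    [0.03, -0.21, -0.08],
    [0.06, -0.32, -0.08],
    [0.06, -0.43, -0.08],
    [0.06, -0.526, -0.08],
    [0.06, -0.526, -0.08],
    [0.06, -0.526, -0.08],
    [0.06, -0.526, -0.08],
    [0.06, -0.526, -0.08],
    [0.06, -0.526, -0.08]
  ],
  "dr": [
    [0, 0, 0],
    [0, 0, 0],
    [0, 0, 0],
    [0, 0, 0],
    [0, 0, 0],
    [0, 0, 0],
    [0, 0, 0],
    [0, 0, 0],
    [0, 0, 0],
    [0, 0, 0]
  ],
  "claw": [0.6, 0.6, 0.6, 0.6, 0.6, 0.6, 0.6, 0.6, 0.6, 0.6]
}}

```text
time_s: 10.4
tcp_pos: [0.4604, -0.1712, 0.2602]
eef_rot: [180.0, 0.0, -179.8]
contact_force: [-0.2, 0.3, 0.2]
gripper_width: 0.0528
gripper_force: 0.0
```

Run:
```python
from look import *
s,c=cap('wrist'); W=cloud(s,c); save(c,'w5.png'); print(s['tcp_pos'],s['eef_rot'],s['gripper_width'],s['contact_force'])
m=((W[...,2]>.106)&(W[...,2]<.118)).astype(np.uint8)
n,l,st,ce=cv2.connectedComponentsWithStats(m)
for i in range(1,n):
    if st[i,4]<80: continue
    p=W[l==i]; print(ce[i],st[i],np.median(c['pixels'][l==i],0),'z',np.median(p[:,2]),cv2.minEnclosingCircle((p[:,:2]*1000).astype(np.float32)),p.mean(0))
```

```text
[ 0.4604 -0.1712  0.2602] [ 179.9983    0.0122 -179.8063] 0.05278315179237601 [-0.2016  0.3344  0.2433]
[135.2979  69.7049] [ 117   51   38   39 1081] [247.  82.  69.] z 0.11082251046651287 ((361.66796875, -283.7306213378906), 14.446196556091309) [ 0.3618 -0.2828  0.1107]
[ 29.9231 191.8416] [ 13 176  35  32 871] [247.  85.  74.] z 0.11078603649280971 ((461.12249755859375, -385.61541748046875), 14.515113830566406) [ 0.4605 -0.3842  0.1105]
[168.2419 203.0533] [152 187  34  32 806] [247.  88.  79.] z 0.11080064976002807 ((471.01153564453125, -266.35479736328125), 14.456624984741211) [ 0.4701 -0.266   0.1106]
```

View pics/w5.png

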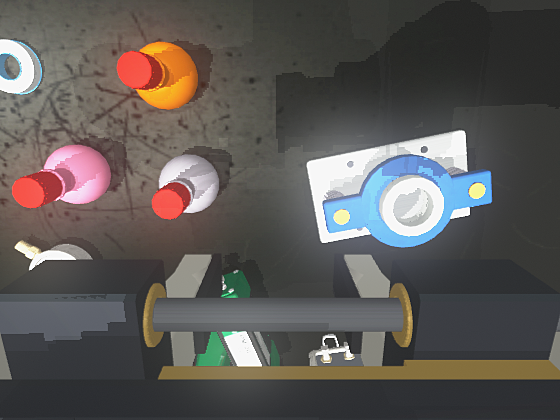

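Steel flask cap at px (168,203), measured (0.4708, -0.2660), top 0.111 m. The decoys are 11–12 cm away. Grasping.

Emit:
{"api": "jog_arm", "payload": {
  "travel": [
    [-0.02, -0.12, 0.02],
    [-0.02, -0.19, 0.08],
    [-0.02, -0.19, 0.18],
    [-0.02, -0.19, 0.28],
    [-0.02, -0.19, 0.33],
    [-0.02, -0.19, 0.352],
    [-0.02, -0.19, 0.352],
    [-0.02, -0.19, 0.352],
    [-0.02, -0.19, 0.352],
    [-0.02, -0.19, 0.352]
  ],
  "dr": [
    [0, 0, 0],
    [0, 0, 0],
    [0, 0, 0],
    [0, 0, 0],
    [0, 0, 0],
    [0, 0, 0],
    [0, 0, 0],
    [0, 0, 0],
    [0, 0, 0],
    [0, 0, 0]
  ],
  "claw": [0.6, 0.6, 0.6, 0.6, 0.6, 0.6, 0.6, 0.2, 0.2, 0.2],
  "newtons": 45
}}

```text
time_s: 11.7
tcp_pos: [0.4708, -0.2669, 0.0848]
eef_rot: [-180.0, 0.1, -179.9]
contact_force: [-0.1, -0.3, 0.4]
gripper_width: 0.0282
gripper_force: 0.4
```

Emit:
{"api": "jog_arm", "payload": {
  "travel": [
    [0, 0, 0],
    [0, 0, 0],
    [0, 0, -0.06],
    [0, 0, -0.16],
    [0, 0.06, -0.25],
    [-0.01, 0.16, -0.27],
    [-0.02, 0.27, -0.27],
    [-0.02, 0.36, -0.27],
    [-0.02, 0.42, -0.27],
    [-0.02, 0.447, -0.27]
  ],
  "dr": [
    [0, 0, 0],
    [0, 0, 0],
    [0, 0, 0],
    [0, 0, 0],
    [0, 0, 0],
    [0, 0, 0],
    [0, 0, 0],
    [0, 0, 0],
    [0, 0, 0],
    [0, 0, 0]
  ],
  "claw": [0.2, 0.2, 0.2, 0.2, 0.2, 0.2, 0.2, 0.2, 0.2, 0.2]
}}

```text
time_s: 12.95
tcp_pos: [0.4795, -0.0419, 0.2187]
eef_rot: [180.0, -0.0, -179.8]
contact_force: [0.0, -0.1, -1.9]
gripper_width: 0.0271
gripper_force: 45.0
```

Run:
```python
from look import *
s,c=cap('wrist'); W=cloud(s,c); save(c,'w6.png'); print(s)
s2,c2=cap('side');W2=cloud(s2,c2)
m=(abs(W2[...,0]-.48)<.08)&(abs(W2[...,1]+.043)<.1)&(W2[...,2]>.1)&(W2[...,2]<.24)
im=c2['pixels'][120:260,220:360,::-1]; 
im=np.hstack([cv2.resize(im,(380,380)),cv2.resize(c['pixels'][120:400,160:400,::-1],(326,380))]); cv2.imwrite('pics/s6.png',im)
```

```text
{'time_s': 12.95, 'joints': array([  18.4634,    2.384 ,  -23.5932,   -0.0289,  -64.0585, -108.2379]), 'qd': array([ 11.9465,  -0.8265,  -1.009 ,   0.2632,   0.0007, -12.3253]), 'joint_torque': array([ -0.6973, -32.4834,  28.8251,   6.8847,  -0.0641,   0.0838]), 'tcp_pos': array([ 0.4795, -0.0419,  0.2187]), 'eef_rot': array([ 179.9865,   -0.0421, -179.7872]), 'contact_force': array([ 0.0353, -0.0517, -1.8656]), 'moment': array([-0.0681, -0.0343,  0.0136]), 'gripper_force': 44.99881625175476, 'gripper_width': 0.02714016705215395}
```

View pics/s6.png

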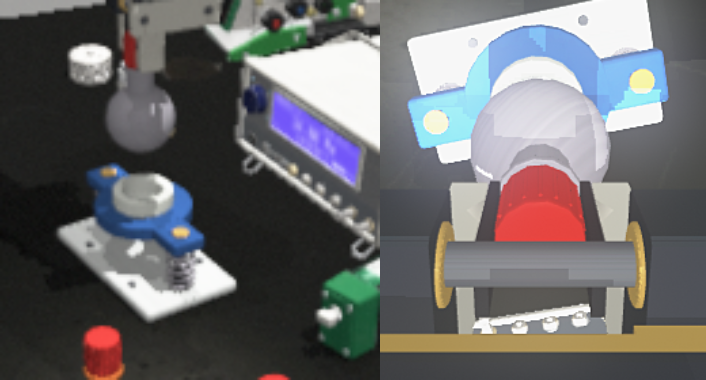

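The flask hangs upright in the grip, with its ball above the ring. Lowering and pressing.

Emit:
{"api": "jog_arm", "payload": {
  "travel": [
    [0, 0, 0],
    [0, 0, 0.03],
    [0, 0, 0.06],
    [0, 0, 0.08],
    [0, 0, 0.09],
    [0, 0, 0.1],
    [0, 0, 0.11],
    [0, 0, 0.12],
    [0, 0, 0.13],
    [0, 0, 0.135]
  ],
  "dr": [
    [0, 0, 0],
    [0, 0, 0],
    [0, 0, 0],
    [0, 0, 0],
    [0, 0, 0],
    [0, 0, 0],
    [0, 0, 0],
    [0, 0, 0],
    [0, 0, 0],
    [0, 0, 0]
  ],
  "claw": [0.2, 0.2, 0.2, 0.2, 0.2, 0.2, 0.2, 0.2, 0.2, 0.2]
}}

```text
time_s: 14.3
tcp_pos: [0.4806, -0.0434, 0.1523]
eef_rot: [-180.0, 0.1, -179.9]
contact_force: [-2.2, -1.1, 8.8]
gripper_width: 0.027
gripper_force: 45.0
```

Run:
```python
from look import *
s,c=cap('wrist'); W=cloud(s,c); print(s['tcp_pos'],s['eef_rot'],s['contact_force'],s['moment'])
hsv=cv2.cvtColor(c['pixels'],cv2.COLOR_RGB2HSV)
m=(hsv[...,0]>95)&(hsv[...,0]<130)&(hsv[...,1]>110)&(abs(W[...,0]-.48)<.08)&(abs(W[...,1]+.043)<.09)
print('blue z',np.percentile(W[m][:,2],[5,25,50,75,95]),m.sum())
```

```text
[ 0.4806 -0.0434  0.1523] [-179.9884    0.0894 -179.853 ] [-2.1976 -1.1491  8.8063] [-0.1795  0.8566  0.0431]
blue z [0.0524 0.0532 0.0537 0.0542 0.0548] 5837
```

Emit:
{"api": "jog_arm", "payload": {
  "travel": [
    [0, 0, 0.002],
    [0, 0, 0.004],
    [0, 0, 0.006],
    [0, 0, 0.007],
    [0, 0, 0.007],
    [0, 0, 0.007],
    [0, 0, 0.007],
    [0, 0, 0.007],
    [0, 0, 0.007],
    [0, 0, 0.007]
  ],
  "dr": [
    [0, 0, 0],
    [0, 0, 0],
    [0, 0, 0],
    [0, 0, 0],
    [0, 0, 0],
    [0, 0, 0],
    [0, 0, 0],
    [0, 0, 0],
    [0, 0, 0],
    [0, 0, 0]
  ],
  "claw": [0.2, 0.2, 0.2, 0.2, 0.2, 0.2, 0.2, 0.2, 0.2, 0.2]
}}

```text
time_s: 15.6
tcp_pos: [0.4808, -0.0434, 0.1493]
eef_rot: [-180.0, 0.1, -179.8]
contact_force: [-2.4, -0.5, 9.5]
gripper_width: 0.0269
gripper_force: 45.0
```

```bash
cat > chk.py <<'E'
from look import *
s,c=cap('wrist'); W=cloud(s,c); print(s['tcp_pos'],s['eef_rot'],s['contact_force'],s['moment'],s['gripper_force'])
hsv=cv2.cvtColor(c['pixels'],cv2.COLOR_RGB2HSV)
m=(hsv[...,0]>95)&(hsv[...,0]<130)&(hsv[...,1]>110)&(abs(W[...,0]-.48)<.08)&(abs(W[...,1]+.043)<.09)
print('blue z',np.percentile(W[m][:,2],[5,25,50,75,95]),m.sum())
save(c,'w8.png')
E
python3 chk.py
```

```text
[ 0.4808 -0.0434  0.1493] [-179.9873    0.1235 -179.8431] [-2.4451 -0.526   9.5016] [-0.1876  1.1411  0.0817] 45.002726912498474
blue z [0.0495 0.0503 0.0508 0.0513 0.052 ] 5661
```

Emit:
{"api": "jog_arm", "payload": {
  "travel": [
    [0, 0, 0.002],
    [0, 0, 0.002],
    [0, 0, 0.002],
    [0, 0, 0.002],
    [0, 0, 0.002],
    [0, 0, 0.002],
    [0, 0, 0.002],
    [0, 0, 0.002],
    [0, 0, 0.002],
    [0, 0, 0.002]
  ],
  "dr": [
    [0, 0, 0],
    [0, 0, 0],
    [0, 0, 0],
    [0, 0, 0],
    [0, 0, 0],
    [0, 0, 0],
    [0, 0, 0],
    [0, 0, 0],
    [0, 0, 0],
    [0, 0, 0]
  ],
  "claw": [0.2, 0.2, 0.2, 0.2, 0.2, 0.2, 0.2, 0.2, 0.2, 0.2]
}}

```text
time_s: 16.9
tcp_pos: [0.4812, -0.0435, 0.1492]
eef_rot: [-180.0, 0.2, -179.8]
contact_force: [-3.4, -0.5, 18.1]
gripper_width: 0.0272
gripper_force: 45.0
```

```bash
python3 chk.py
python3 - <<'E'
from h import *
s,c2=cap('side')
im=c2['pixels'][120:260,220:360,::-1]; c=cv2.imread('pics/w8.png')
cv2.imwrite('pics/s8.png',np.hstack([cv2.resize(im,(380,380)),cv2.resize(c[120:400,160:400],(326,380))]))
E
```

```text
[ 0.4812 -0.0435  0.1492] [-179.9755    0.1877 -179.8205] [-3.3721 -0.4598 18.0975] [-0.1016  1.8423  0.0066] 45.00408232212067
blue z [0.0495 0.0503 0.0508 0.0513 0.052 ] 5616
```

View pics/s8.png

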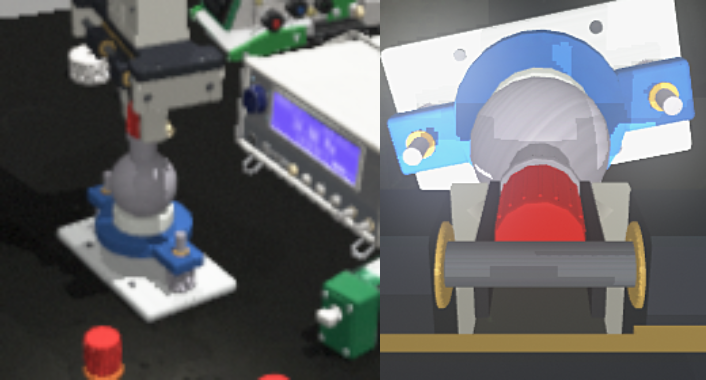

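The carriage is on its stops: travel is 20 mm, and the force jumped to 18 N with no further motion. The flask is upright in the ring with the posts showing through, so I'm handing in.

```bash
python3 -c "
from plant import r
print(r.close_job())"
```

```text
the job is handed in; nothing more can be done
None
```

I fitted the seat ring, seated the flask upright in it, and handed in the job still holding the flask pressed down with the carriage on its stops (20 mm travel, about 18 N); no verdict came back.

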